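Draw a pair of dowels from the rocker-gate dispenser

TASK

Get out one pair of the long dowels for the next joint: press the thumb pad of the long-dowel dispenser all the way down with the fingertips so that its gate lifts, keep it down until two dowels have rolled into the tray, then let the pad come right back up so that the gate shuts on the other two. No more than two may come out; do not touch or lift the dowels themselves, and leave the short-dowel dispenser and everything else on the bench alone.

Things in the scene. Friction and masses are not known exactly. Their poses are not given: they have to be found in the camera images.
- long_dispenser: long-dowel gravity dispenser, plywood, screwed to the bench: 184 mm long (x), 102 mm wide (y), holding four wooden dowels 80 mm long behind a gate. Origin: centre of the underside; +x up the lane (to the thumb pad, away from the tray), z up. Lane floor slopes down to -x at 12 degrees, 34 mm high at the gate (x = 0). Sides 26 mm above the floor, ears round the pivot to 38 mm
- short_dispenser: short-dowel gravity dispenser, plywood, screwed to the bench: 184 mm long (x), 72 mm wide (y), holding four wooden dowels 50 mm long behind a gate. Origin: centre of the underside; +x up the lane (to the thumb pad, away from the tray), z up. Lane floor slopes down to -x at 12 degrees, 34 mm high at the gate (x = 0). Sides 26 mm above the floor, ears round the pivot to 38 mm
- long_pad (a point): centre of the top face of the long-dowel dispenser's thumb pad: ribbed black rubber, 54 mm (dispenser x) by 36 mm (y), 8 mm thick, on the back end of the sprung steel rocker. At rest 69 mm to +x of the dispenser's origin, 119 mm above the bench, sloping up to +x at 28 degrees; fully pressed it lies level, 34 mm lower and 18 mm further to +x
- short_pad (a point): centre of the top face of the short-dowel dispenser's thumb pad: ribbed black rubber, 54 mm (dispenser x) by 36 mm (y), 8 mm thick, on the back end of the sprung steel rocker. At rest 69 mm to +x of the dispenser's origin, 119 mm above the bench, sloping up to +x at 28 degrees; fully pressed it lies level, 34 mm lower and 18 mm further to +x
- long_rocker (a joint): long-dowel rocker angle, rad: 0 = pad up, gate shut; 0.50 = pad fully down on its stop, gate open (from about 0.38). While down, the two front dowels roll into the tray (under 1 s) and a finger holds back the others; let up, the gate shuts and the next two roll to it. Every full press lets out two. Springs back by itself: about 2.5 N on the pad starts it, 4 to 5 N holds it fully down
- short_rocker (a joint): short-dowel rocker angle, rad: 0 = pad up, gate shut; 0.50 = pad fully down on its stop, gate open (from about 0.38). While down, the two front dowels roll into the tray (under 1 s) and a finger holds back the others; let up, the gate shuts and the next two roll to it. Every full press lets out two. Springs back by itself: about 2.5 N on the pad starts it, 4 to 5 N holds it fully down
- long_tray (a point): floor of the open tray of the long-dowel dispenser, at its middle. The tray runs from an upright lip 88 mm in front of (-x of) the dispenser's origin up to the gate; sides 16 mm above its sloping floor; two dowels come to rest side by side against the lip
- long_dowel1: long dowel: plain beech rod 20 mm in diameter, 80 mm long, axis along its own y; origin at its middle; number 1 from the gate in the long-dowel dispenser's queue at the start
- long_dowel2: long dowel: plain beech rod 20 mm in diameter, 80 mm long, axis along its own y; origin at its middle; number 2 from the gate in the long-dowel dispenser's queue at the start
- long_dowel3: long dowel: plain beech rod 20 mm in diameter, 80 mm long, axis along its own y; origin at its middle; number 3 from the gate in the long-dowel dispenser's queue at the start
- long_dowel4: long dowel: plain beech rod 20 mm in diameter, 80 mm long, axis along its own y; origin at its middle; number 4 from the gate in the long-dowel dispenser's queue at the start
- short_dowel1: short dowel: plain beech rod 20 mm in diameter, 50 mm long, axis along its own y; origin at its middle; number 1 from the gate in the short-dowel dispenser's queue at the start
- short_dowel2: short dowel: plain beech rod 20 mm in diameter, 50 mm long, axis along its own y; origin at its middle; number 2 from the gate in the short-dowel dispenser's queue at the start
- short_dowel3: short dowel: plain beech rod 20 mm in diameter, 50 mm long, axis along its own y; origin at its middle; number 3 from the gate in the short-dowel dispenser's queue at the start
- short_dowel4: short dowel: plain beech rod 20 mm in diameter, 50 mm long, axis along its own y; origin at its middle; number 4 from the gate in the short-dowel dispenser's queue at the start
- impact_driver: bystander: cordless impact driver standing on its battery, 206 mm tall, 170 mm long (x) by 75 mm; origin under the battery's centre
- c_clamp: bystander: aluminium C-clamp lying flat, 190 mm long (y) by 85 mm (x), 16 mm thick; origin under the frame's centre
- pencil_mug: bystander: white ceramic mug, 82 mm across and 95 mm tall, pencils standing out to about 195 mm; handle to its +y; origin under its centre
- bit_dispenser: bystander: push-button bit dispenser, grey box 60 x 46 mm, 92 mm tall, with a trough in front; origin near the centre of its underside

How it is judged:
By the outcome, as a careful person would: the job done as asked, in the order asked, and still so for the second after the job is handed in, with the robot touching nothing.
It also fails if it takes over 32 s, if anything falls off the work surface, if the arm or the gripper's body presses on something with over 40 N, if the wrist force passes 120 N, or if a joint passes its speed limit or range.

ROBOT

A 6-joint arm with a two-finger parallel gripper is mounted at the origin on the work surface. World frame = base frame: x ahead of the robot, y to its left, z up, the work surface at z = 0. Lengths are in mm, angles in rad, forces in N, time in s.
With the tool pointing down it reaches from about 200 to 875 mm from the base axis. Payload 3.4 kg.
Tool frame: the origin (TCP) lies midway between the tips of the shut fingers; the grasp point (between the pads) lies 19 mm behind it (manip.grasp_offset is the distance from the TCP to the grasp point, in mm); z points along the fingers, y is the line along which they close (so a half turn about z gives the same grasp; the last joint's range is limited). The gripper opens to 94 mm and grips with 3 to 60 N. Pads are 16 mm wide; open, the fingers measure 119 mm over their backs; the gripper's body (75 mm by 177 mm) begins 78 mm behind the grasp point.
Start: joints at [1.084, 0.276, 1.505, -0, 1.361, -0.121], TCP at [205.695, 536.987, 205.493] pointing down, gripper open.
Joint ranges: [-2.89, 2.89], [-0.75, 2.08], [0.22, 2.7], [-1.18, 4.32], [0.11, 2.71], [-2.7, 2.7]. Speed limits (rad/s): [2.57, 2.57, 3.14, 3.14, 3.14, 3.14].

INTERFACE

Orientations are given as a unit quaternion [w, x, y, z].
In Python, from bench import status, vision, job, manip gives the robot as it stands.
- The arm moves only by the tool step_arm, never from a script. Its argument "moves" is a list of rows, each a list of 5 numbers: the opening, from 0 (shut) to 1 (fully open), then the shift along the tool's x, y, z as a fraction of full scale, then the turn about the tool's z as a fraction of full scale. A call has 1 to 8 rows; each row is the pose to reach, as a shift and turn from the pose commanded when the call began, along the tool's axes at that moment; what a row does not reach only later rows make up. Full scale, the value 1, is 15 cm for a shift and 30 degrees for a turn. A row lasts 1/10 s, in which the tool goes at most 50 mm and 8.59 degrees, less where a joint would pass 70% of its speed; a pose out of reach is approached as far as the arm can. A call with a number of a shift or a turn outside -1 to 1 is refused whole. A call with a gripper value outside its range is refused whole. The fingers move at their own pace and stop on an object; "grip_force" is the grip in N (left out, the last holds). Time passes only in rows, so rows that repeat a pose let the fingers close. It gives the time, the measured TCP pose, the force, the opening and the grip force at its end, in the units of the state.
- status.sense(): the state, without advancing time (a new reading comes with each control period).
- vision.snapshot(name): name is "side" or "top" or "wrist"; returns (picture, depth): 480x640x3 uint8, red, green, blue; 480x640 float32, mm along the optical axis (not along the pixel's ray), 0 where there is no reading.
- vision.camera_model(name): a dict with "K" (3x3 intrinsics, pixels), "rvec" (rotation vector, rad) and "tvec" (3), from world to camera coordinates, as OpenCV has them. Camera axes: x right, y down, z forward; pixel columns grow to the right and rows downward; lengths in mm; the calibration is good to about 2 mm. A picture is of the moment at which its call begins: read the wrist's pose just before it. camera_model takes no time and is no camera call; for the wrist camera it gives the pose at the moment of the call.
- job.hand_in(): hands the job in; it is judged then, once.
The state is a dict: "t": time; "joint_pos": joint angles; "qd": joint speeds; "effort": joint torques, N m; "tcp_pos": TCP position; "tool_rot": TCP orientation; "ft_force": force on the tool from outside, world axes, zero at the start; "ft_torque": the same for the moment, N m; "finger_gap": finger opening in mm; "grasp_force": force on a finger pad.
Only numpy, scipy, OpenCV 4.12 (cv2) and the standard library are available. Lean on these libraries where they do the work, as an engineer would, in place of code of your own. Each camera call takes 0.05 s, during which the arm holds its last target. There are 200 camera calls.

## Working session

There is one attempt and no reset: what is moved stays moved. The work goes in short steps, Python scripts to look and compute and a tool call to move; the robot and the scene stay as the last step left them, time stands still between calls to the robot, and variables do not carry over. Pictures are saved under pics/ and viewed, at most 10 in all, crops included, and the job is handed in when it is done.

Besides the shell and the picture viewer there is one more tool, called after "Request:" as a command line: name --pt "numbers of a row" for each row, then --argument value for the rest. step_arm: Moves the arm, as the interface text tells. Shift numbers are shares of 15 cm and turn numbers shares of 30 degrees, none past 1 either way. Its arguments: {"type":"object","properties":{"moves":{"type":"array"},"grip_force":{"type":"number"}},"required":["moves"]}

```bash
mkdir -p pics
cat > h.py <<'E'
import numpy as np, cv2
from bench import status, vision
def cloud(name):
    m=vision.camera_model(name); img,d=vision.snapshot(name)
    K=np.array(m["K"]);R=cv2.Rodrigues(np.array(m["rvec"],float))[0];t=np.array(m["tvec"],float).ravel()
    v,u=np.mgrid[:480,:640]
    p=np.stack([(u-K[0,2])/K[0,0]*d,(v-K[1,2])/K[1,1]*d,d],-1)
    return img,d,(p-t)@R   # world points HxWx3
E
python3 - <<'E'
from h import *
s=status.sense(); print({k:np.round(s[k],3) for k in("t","tcp_pos","tool_rot","ft_force","finger_gap")})
for n in("top","side"):
    i,d,w=cloud(n); np.savez(f"{n}.npz",i=i,d=d,w=w); cv2.imwrite(f"pics/{n}0.png",i[...,::-1])
E
```

```text
{'t': np.float64(0.0), 'tcp_pos': array([205.426, 536.457, 204.616]), 'tool_rot': array([-0.   ,  0.182,  0.983, -0.001]), 'ft_force': array([-0.779, -0.124,  0.281]), 'finger_gap': np.float64(94.025)}
```

View pics/top0.png

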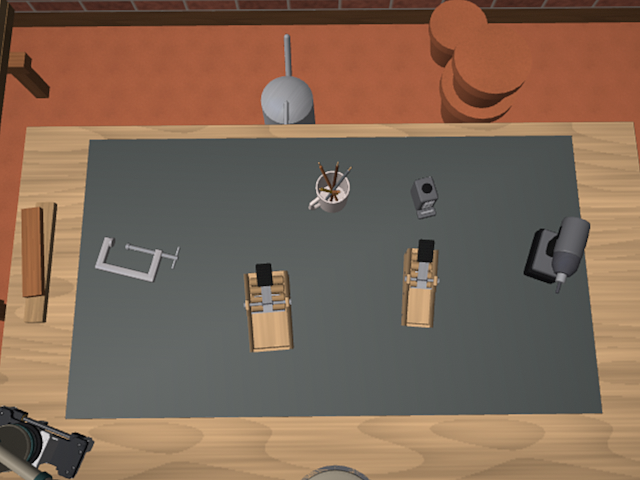

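View pics/side0.png

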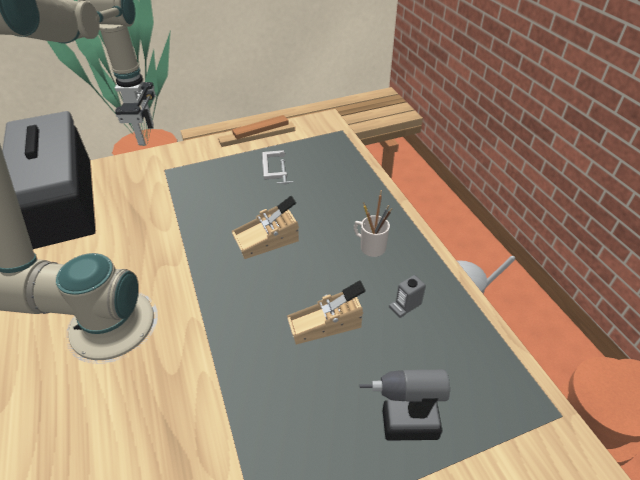

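The top view shows the long (wider) dispenser at about (268,310) with its black pad at (264,274), and the short one at about (420,287). The C-clamp, mug and other items stand clear of both. I'll measure the long pad and the dispenser's axis.

Run:
```python
from h import *
for n in("top","side"):
    z=np.load(n+".npz"); i,d,w=z["i"].astype(int),z["d"],z["w"]
    box=np.zeros((480,640),bool)
    if n=="top": box[255:292,245:285]=1; b2=np.zeros_like(box); b2[255:360,235:300]=1
    else: box[190:222,270:302]=1; b2=np.zeros_like(box); b2[190:262,225:305]=1
    m=box&(i.max(2)<60)&(w[...,2]>85)&(w[...,2]<145)&(d>0)
    p=w[m]; print(n,"pad",m.sum(),p.mean(0).round(1),p.min(0).round(0),p.max(0).round(0))
    c=p.mean(0);U=np.linalg.svd(p-c)[2]; print(" axes",U.round(2).tolist())
    r=cv2.minAreaRect(p[:,:2].astype(np.float32));print(" rect",np.round(cv2.boxPoints(r)).tolist())
    m=b2&(w[...,2]>20)&(w[...,2]<90)&(i[...,0]>i[...,2]+25)
    r=cv2.minAreaRect(w[m][:,:2].astype(np.float32)); print(" wood",m.sum(),r,np.round(cv2.boxPoints(r)).tolist())
from scipy.spatial.transform import Rotation as R
q=status.sense()["tool_rot"]; print(R.from_quat(np.r_[q[1:],q[0]]).as_matrix().round(3))
```

```text
top pad 330 [542.3 157.2 119.2] [519. 139. 102.] [567. 175. 133.]
 axes [[-0.88, -0.1, -0.46], [0.11, -0.99, 0.01], [-0.46, -0.04, 0.89]]
 rect [[517.0, 172.0], [521.0, 138.0], [568.0, 143.0], [564.0, 177.0]]
 wood 2611 ((467.8878173828125, 153.1044464111328), (181.5677947998047, 102.23039245605469), 3.9462015628814697) [[374.0, 198.0], [381.0, 96.0], [562.0, 108.0], [555.0, 210.0]]
side pad 144 [543.  152.7 117.5] [521. 132. 103.] [565. 173. 132.]
 axes [[-0.89, -0.02, -0.46], [-0.04, 1.0, 0.03], [0.46, 0.04, -0.89]]
 rect [[516.0, 170.0], [521.0, 132.0], [568.0, 137.0], [563.0, 175.0]]
 wood 1618 ((470.61016845703125, 149.93170166015625), (183.19544982910156, 110.44950103759766), 3.112776517868042) [[376.0, 200.0], [382.0, 90.0], [565.0, 100.0], [559.0, 210.0]]
[[-0.934  0.358 -0.001]
 [ 0.358  0.934 -0.001]
 [ 0.    -0.002 -1.   ]]
```

Request:
step_arm --pt "0 -0.1 -0.05 0 0" --pt "0 -0.3 -0.15 0 0" --pt "0 -0.5 -0.25 0 0" --pt "0 -0.7 -0.35 0 0" --pt "0 -0.9 -0.46 0 0" --pt "0 -0.95 -0.48 0 0" --grip_force 20

```text
t: 0.7
tcp_pos: [315.0, 415.4, 205.4]
tool_rot: [0.001, 0.184, 0.983, -0.001]
ft_force: [-0.6, -0.3, 0.0]
finger_gap: 49.3
grasp_force: 0.0
```

Request:
step_arm --pt "0 -0.1 -0.05 0 0" --pt "0 -0.3 -0.15 0 0" --pt "0 -0.5 -0.25 0 0" --pt "0 -0.7 -0.35 0 0" --pt "0 -0.9 -0.46 0 0" --pt "0 -0.95 -0.48 0 0"

```text
t: 1.3
tcp_pos: [422.0, 298.3, 205.3]
tool_rot: [0.0, 0.183, 0.983, -0.0]
ft_force: [-0.8, 0.1, -0.1]
finger_gap: 1.8
grasp_force: 0.0
```

Request:
step_arm --pt "0 -0.1 -0.05 0 -0.1" --pt "0 -0.3 -0.15 0 -0.25" --pt "0 -0.5 -0.25 0 -0.4" --pt "0 -0.7 -0.35 0 -0.6" --pt "0 -0.9 -0.46 0 -0.8" --pt "0 -0.95 -0.48 0 -0.85" --pt "0 -0.95 -0.48 0 -0.85" --pt "0 -0.95 -0.48 0 -0.85"

```text
t: 2.1
tcp_pos: [527.0, 183.1, 205.3]
tool_rot: [-0.001, -0.039, 0.999, 0.0]
ft_force: [-0.2, 0.3, -0.9]
finger_gap: 0.3
grasp_force: 0.0
```

Request:
step_arm --pt "0 -0.05 -0.07 0.07 0" --pt "0 -0.1 -0.13 0.15 0" --pt "0 -0.14 -0.185 0.22 0" --pt "0 -0.14 -0.185 0.28 0" --pt "0 -0.14 -0.185 0.33 0" --pt "0 -0.14 -0.185 0.33 0" --pt "0 -0.14 -0.185 0.33 0"

```text
t: 2.8
tcp_pos: [550.6, 156.6, 155.9]
tool_rot: [-0.0, -0.04, 0.999, 0.0]
ft_force: [-0.1, -0.0, 0.3]
finger_gap: 0.4
grasp_force: 0.0
```

Run:
```python
from h import *
s=status.sense(); print({k:np.round(s[k],3) for k in("t","tcp_pos","tool_rot","ft_force","finger_gap")})
i,d,w=cloud("side")
a=cv2.resize(i[130:290,180:400],(660,480),interpolation=cv2.INTER_CUBIC)
cv2.imwrite("pics/side1.png",a[...,::-1])
```

```text
{'t': np.float64(2.8), 'tcp_pos': array([550.607, 156.591, 155.873]), 'tool_rot': array([-0.   , -0.04 ,  0.999,  0.   ]), 'ft_force': array([-0.101, -0.046,  0.329]), 'finger_gap': np.float64(0.399)}
```

View pics/side1.png

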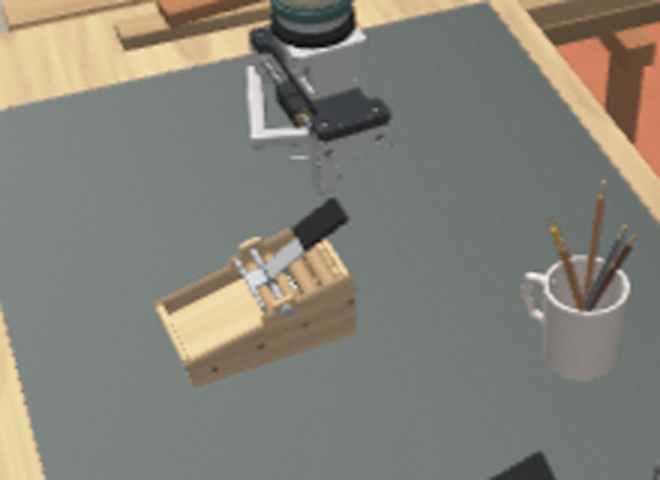

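The shut fingertips at about (325,190) in the crop sit right above the black pad at (325,222), and nothing is in the way. Next is the press.

Request:
step_arm --pt "0 0 0 0.1 0" --pt "0 0 0 0.2 0" --pt "0 0 0 0.28 0" --pt "0 0 0 0.36 0" --pt "0 0 0 0.42 0" --pt "0 0 0 0.45 0" --pt "0 0 0 0.465 0" --pt "0 0 0 0.465 0"

```text
t: 3.65
tcp_pos: [551.9, 156.5, 86.7]
tool_rot: [0.001, -0.04, 0.999, 0.0]
ft_force: [2.5, 0.1, 4.4]
finger_gap: 0.2
grasp_force: 2.2
```

Request:
step_arm --pt "0 0 0 0.01 0" --pt "0 0 0 0.02 0" --pt "0 0 0 0.02 0" --pt "0 0 0 0.02 0"

```text
t: 4.05
tcp_pos: [552.2, 156.6, 85.5]
tool_rot: [0.002, -0.04, 0.999, 0.0]
ft_force: [1.8, 0.2, 11.9]
finger_gap: 0.3
grasp_force: 6.1
```

Run:
```python
from h import *
i,d,w=cloud("side")
a=cv2.resize(i[170:280,200:350],(750,550),interpolation=cv2.INTER_CUBIC)
cv2.imwrite("pics/side2.png",a[...,::-1])
```

```text
(no output)
```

View pics/side2.png

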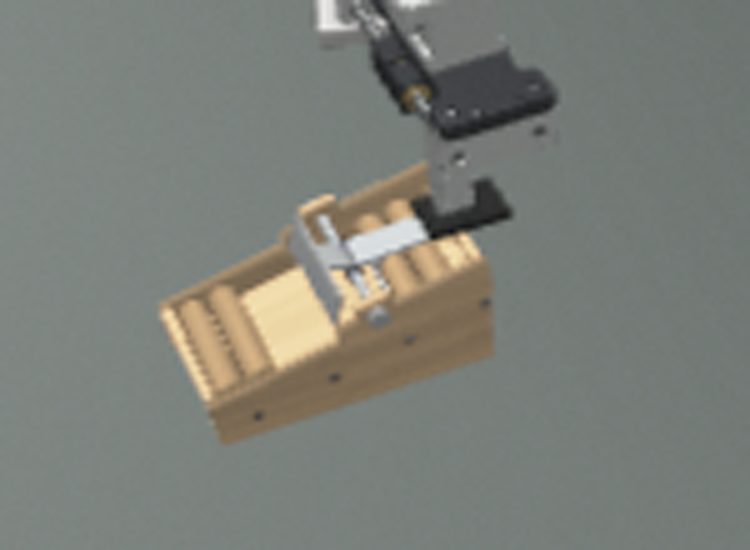

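The pad is level on its stop at 12 N. Two dowels lie against the tray lip at about (190–240, 340), and two are held back behind the gate. I'll lift straight up.

Request:
step_arm --pt "0 0 0 -0.03 0" --pt "0 0 0 -0.1 0" --pt "0 0 0 -0.2 0" --pt "0 0 0 -0.3 0" --pt "0 0 0 -0.4 0" --pt "0 0 0 -0.55 0" --pt "0 0 0 -0.7 0" --pt "0 0 0 -0.8 0"

```text
t: 4.9
tcp_pos: [549.1, 156.1, 204.0]
tool_rot: [-0.002, -0.04, 0.999, -0.0]
ft_force: [-0.6, 0.5, -0.2]
finger_gap: 0.5
grasp_force: 0.0
```

Request:
step_arm --pt "0 0 0 -0.05 0" --pt "0 0 0 -0.1 0" --pt "0 0 0 -0.1 0" --pt "0 0 0 -0.1 0" --pt "0 0 0 -0.1 0" --pt "0 0 0 -0.1 0" --pt "0 0 0 -0.1 0" --pt "0 0 0 -0.1 0"

```text
t: 5.7
tcp_pos: [550.7, 156.3, 218.0]
tool_rot: [-0.0, -0.04, 0.999, 0.0]
ft_force: [-0.1, -0.3, 0.5]
finger_gap: 0.7
grasp_force: 0.0
```

Run:
```python
from h import *
i,d,w=cloud("side")
a=cv2.resize(i[170:280,200:350],(750,550),interpolation=cv2.INTER_CUBIC)
cv2.imwrite("pics/side3.png",a[...,::-1])
```

```text
(no output)
```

View pics/side3.png

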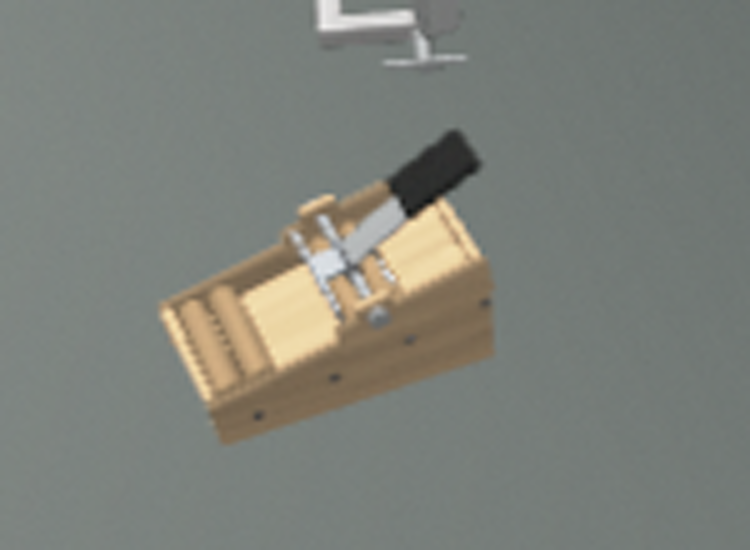

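The pad is fully back up at about (435,170) and the gate is shut. Two dowels are in the tray, the other two have rolled down to the gate, and the gripper is clear.

```bash
python3 -c "
from bench import job; print(job.hand_in())"
```

```text
the job is handed in; nothing more can be done
None
```

I pressed the long-dowel pad fully down once and let it spring back: two long dowels are in the tray, the gate is shut on the other two, nothing else was touched, and the job is handed in.

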